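Nest the empty parts cups

TASK

Tidy up the parts cups: nest the two empty blue cups into the white cup, one on top of the other, so that the three make one straight upright stack standing on the worktop with the white cup at the bottom, each cup fully home in the one below. Leave the blue cup that is full of capacitors where it is.

Things in the scene. Friction and masses are not known exactly. Their poses are not given: they have to be found in the camera images.
- cup_white: Empty white plastic parts cup, the bottom of the stack. All four cups have one shape: round, open at the top, 70 mm high, conical body 34 mm across at the foot, upright collar 58 mm across round the top 26 mm (44 to 70 mm up; grip it here from outside). The mouth is 51 mm across inside and the bore narrows evenly downward. Origin: centre of the foot's underside; z: the cup's axis, up. 40 to 70 g.
- cup_blue_1: Empty blue plastic parts cup, to be nested; shape and origin as the white cup, 35 to 70 g. Set into another cup it slides down until its collar rests on the lower cup's rim; its foot is then 26 mm above the lower cup's foot, with 1 to 2 mm of play sideways.
- cup_blue_2: The other empty blue parts cup, to be nested; same in every way as the first. Either may go in first.
- cup_full: Blue parts cup of the same shape, filled with black capacitors whose silvery tops stand up to 9 mm above its rim. A bystander, 90 g: leave it where it is. Origin as the white cup. Note: a shelf hangs over the back of the worktop (x beyond 0.727 m, underside 0.342 m up); a foot carried 110 to 140 mm above the worktop clears every cup, also the half-built stack (rim at 96 mm).
Mind the look-alikes: they are no part of the job. Leave any red or yellow look-alike of the cup_blue_1 alone.

How it is judged:
At the end, for the whole second after the job is handed in: White cup upright on the worktop, an empty blue cup in it, the other empty blue cup in that one (either order): each within 10 mm of the axis of the cup below and 20 to 32 mm higher than it (26 is home), all within 10 degrees of upright and at rest (height (world z) of cup_white between -0.005 and 0.01 m and angle between each of cup_white, cup_blue_1, cup_blue_2's own z axis and vertical below 0.17 rad and ((horizontal distance between cup_blue_1 and cup_white below 0.01 m and z of cup_blue_1 in the frame of cup_white between 0.02 and 0.032 m and horizontal distance between cup_blue_2 and cup_blue_1 below 0.01 m and z of cup_blue_2 in the frame of cup_blue_1 between 0.02 and 0.032 m) or (horizontal distance between cup_blue_2 and cup_white below 0.01 m and z of cup_blue_2 in the frame of cup_white between 0.02 and 0.032 m and horizontal distance between cup_blue_1 and cup_blue_2 below 0.01 m and z of cup_blue_1 in the frame of cup_blue_2 between 0.02 and 0.032 m)) and linear speed of each of cup_white, cup_blue_1, cup_blue_2 below 0.02 m/s); the robot touches nothing.
It fails at once if the full blue cup is pushed or carried more than 30 mm (distance of cup_full from where it was at the start of the episode above 0.03 m).
It fails at once if the full blue cup is tipped by more than 30 degrees (angle between cup_full's own z axis and vertical above 0.52 rad).
It also fails if it takes over 53 s, if anything falls off the work surface, if the arm or the gripper's body presses on something with over 40 N, if the wrist force passes 120 N, or if a joint passes its speed limit or range.

ROBOT

A 6-joint arm with a two-finger parallel gripper is mounted at the origin on a cart in front of the work surface, level with it; the furniture and walls round the work are solid. World frame = base frame: x ahead of the robot, y to its left, z up, the work surface at z = 0. Lengths are in m, angles in rad, forces in N, time in s.
With the tool pointing down it reaches from about 0.4 to 0.825 m from the base axis. Payload 7 kg.
Tool frame: the origin (TCP) lies on the centre line of the jaws, within the pads' length; the fingertips stand 22 mm ahead of it and the grasp point (between the pads) lies 3 mm ahead of it (arm.tcp_to_tips is the distance from the TCP to the fingertips, in m); z points along the fingers, y is the line along which they close (so a half turn about z gives the same grasp; the last joint's range is limited). The gripper opens to 88 mm and grips with 3 to 60 N. Pads are 19 mm wide; open, the fingers measure 130 mm over their backs; the gripper's body (78 mm by 193 mm) begins 47 mm behind the grasp point.
Start: joints at [1.605, 0.359, 0.012, 0, -1.224, -0.288], TCP at [0.169, 0.653, 0.249] pointing down, gripper open.
Joint ranges: [-3.07, 3.07], [-1.43, 2.12], [-1.02, 1.25], [-3.03, 1.67], [-3.05, -0], [-3.03, 3.03]. Speed limits (rad/s): [2.39, 2.39, 3.01, 3.14, 3.14, 3.14].

INTERFACE

Orientations are given as [roll, pitch, yaw] about the fixed x, y, z axes, in that order (R = Rz(yaw) Ry(pitch) Rx(roll)).
In Python, from station import arm gives the robot as it stands.
- The arm moves only by the tool jog_arm, never from a script. Its argument "targets" is a list of rows, each an object of numbers: "dx", "dy", "dz": the shift along the tool's x, y, z in mm; "rx", "ry", "rz": the turn, a rotation vector about the tool's x, y, z in rad; "gripper": the closure, from 0 (fully open) to 1 (shut). In form: [{"dx": .., "dy": .., "dz": .., "rx": .., "ry": .., "rz": .., "gripper": ..}, ...]. A call has exactly 8 rows; each row is the pose to reach, as a shift and turn from the pose commanded when the call began, along the tool's axes at that moment; what a row does not reach only later rows make up. A row lasts 1/12 s, in which the tool goes at most 41.7 mm and 7.16 degrees, less where a joint would pass 70% of its speed; a pose out of reach is approached as far as the arm can. A call with a gripper value outside its range is refused whole. The fingers move at their own pace and stop on an object; "force" is the grip in N (left out, the last holds). Time passes only in rows, so rows that repeat a pose let the fingers close, or fill a call up. It gives the time, the measured TCP pose, the force, the opening and the grip force at its end, in the units of the state.
- arm.get_state(): the state, without advancing time (a new reading comes with each control period).
- arm.grab_frame(name): name is "scene" or "top" or "wrist"; returns a dict with "frame" (384x512x3 uint8, red, green, blue), "z_map" (384x512 float32, m along the optical axis (not along the pixel's ray), 0 where there is no reading), "fx", "fy", "cx", "cy" (pixels), "view" (4x4, takes a point from world to camera coordinates). Camera axes: x right, y down, z forward; pixel columns grow to the right and rows downward; lengths in m; the calibration is good to about 2 mm. A picture is of the moment at which its call begins.
- arm.job_done(): hands the job in; it is judged then, once.
The state is a dict: "t": time; "q": joint angles; "qd": joint speeds; "joint_efforts": joint torques, N m; "eef_pos": TCP position; "ee_rot": TCP orientation; "force": force on the tool from outside, world axes, zero at the start; "moment": the same for the moment, N m; "width": finger opening in m; "gripper_force": force on a finger pad.
Only numpy, scipy, OpenCV 4.12 (cv2) and the standard library are available. Lean on these libraries where they do the work, as an engineer would, in place of code of your own. Each camera call takes 0.05 s, during which the arm holds its last target. There are 200 camera calls.

## Working session

There is one attempt and no reset: what is moved stays moved. The work goes in short steps, Python scripts to look and compute and a tool call to move; the robot and the scene stay as the last step left them, time stands still between calls to the robot, and variables do not carry over. Pictures are saved under pics/ and viewed, at most 10 in all, crops included, and the job is handed in when it is done.

Besides the shell and the picture viewer there is one more tool, called as name(argument=value, ...) on one line, values as JSON. jog_arm: Moves the arm, as the interface text tells. Its arguments: {"type":"object","properties":{"targets":{"type":"array","items":{"type":"object","properties":{"dx":{"type":"number"},"dy":{"type":"number"},"dz":{"type":"number"},"rx":{"type":"number"},"ry":{"type":"number"},"rz":{"type":"number"},"gripper":{"type":"number"}}}},"force":{"type":"number"}},"required":["targets"]}

```bash
mkdir -p pics; cat > h.py <<'E'
import numpy as np, cv2
from station import arm
def grab(n):
    return arm.grab_frame(n)
def pts(f):
    z=f["z_map"]; v,u=np.mgrid[:z.shape[0],:z.shape[1]]
    P=np.stack([(u-f["cx"])/f["fx"]*z,(v-f["cy"])/f["fy"]*z,z,np.ones_like(z)],-1)
    return (P@np.linalg.inv(f["view"]).T)[...,:3]
E
python3 - <<'E'
from h import *
a=grab("scene");b=grab("top")
np.savez("f0.npz",s=a["frame"],t=b["frame"])
cv2.imwrite("pics/a.png",np.hstack([a["frame"],b["frame"]])[...,::-1][:, :, :] if 0 else cv2.resize(np.vstack([a["frame"],b["frame"]])[...,::-1],(400,600)))
cv2.imwrite("pics/top.png",b["frame"][...,::-1]);cv2.imwrite("pics/scene.png",a["frame"][...,::-1])
print(arm.get_state())
for f in(a,b): print(np.linalg.inv(f["view"]).round(3),f["fx"])
E
```

```text
{'t': 0.1, 'q': array([ 1.60512846e+00,  3.59268857e-01,  1.11679351e-02, -3.30065738e-04,
       -1.22408581e+00, -2.88102776e-01]), 'qd': array([-0.00071707, -0.00069334,  0.00325782,  0.00225554, -0.00055286,
       -0.00134451]), 'joint_efforts': array([-1.25975836e-03, -5.84165025e+01,  2.93744355e+01,  7.01520368e+00,
        1.01083657e-02, -6.08999835e-05]), 'eef_pos': array([0.16937505, 0.6529928 , 0.24775008]), 'ee_rot': array([ 3.14017138e+00, -9.75838883e-05, -2.53882952e-01]), 'force': array([-0.73509786,  0.1159717 , -0.32546095]), 'moment': array([-0.00810019,  0.03565382,  0.04136766]), 'gripper_force': 0.0, 'width': 0.08756404657798876}
[[ 0.835 -0.367  0.409  0.157]
 [-0.549 -0.536  0.641 -0.483]
 [-0.016 -0.761 -0.649  0.564]
 [ 0.     0.     0.     1.   ]] 495.5888888102778
[[ 0.09  -0.974  0.21   0.324]
 [-0.996 -0.086  0.024  0.045]
 [-0.005 -0.211 -0.977  0.869]
 [ 0.     0.     0.     1.   ]] 348.1569757773389
```

```bash
ls
```

```text
f0.npz
h.py
pics
```

View pics/top.png

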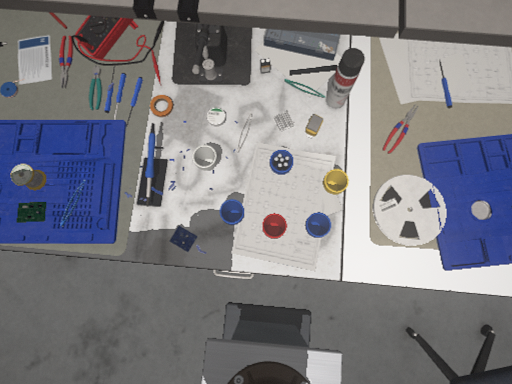

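View pics/scene.png

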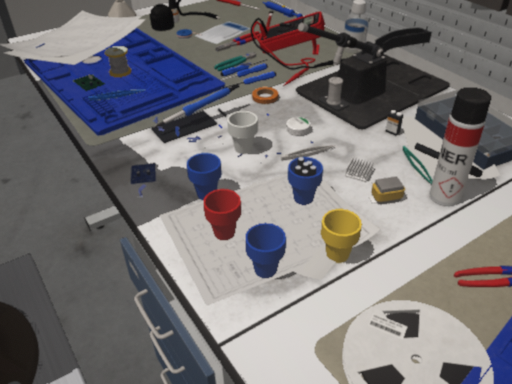

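The top view shows white at (206,156), the empty blues at (232,211) and (318,224), full at (281,160), red at (274,225) and yellow at (336,181). The scene view shows white at (243,130), blues at (205,172) and (266,247), and full at (305,178).

```bash
cat >> h.py <<'E'
def ring(f,u,v,r=28,zmin=.055,zmax=.08,R=.029):
    """fit rim circle of outer radius R to points near the pixel"""
    P=pts(f)[max(v-r,0):v+r,max(u-r,0):u+r].reshape(-1,3)
    rim=P[(P[:,2]>zmin)&(P[:,2]<zmax)]
    zt=np.percentile(rim[:,2],95); rim=rim[rim[:,2]>zt-.006]
    A=np.c_[2*rim[:,:2],np.ones(len(rim))]
    c=np.linalg.lstsq(A,(rim[:,:2]**2).sum(1),rcond=None)[0]
    return np.r_[c[:2],zt,np.sqrt(c[2]+c[0]**2+c[1]**2),len(rim)],cv2.minEnclosingCircle(rim[:,:2].astype(np.float32))
E
python3 - <<'E'
from h import *
np.set_printoptions(precision=4,suppress=True)
T=grab("top");S=grab("scene")
for n,a,b in [("white",(206,156),(243,122)),("b1",(232,211),(205,165)),("b2",(318,224),(266,238)),("full",(281,160),(305,168)),("red",(274,225),(222,203)),("yel",(336,181),(341,223))]:
    for f,p,r in((T,a,20),(S,b,24)): print(n,*ring(f,*p,r=r))
E
```

```text
white [  0.5727   0.2053   0.0709   0.0268 136.    ] ((0.5728532075881958, 0.20560632646083832), 0.029538169503211975)
white [  0.5726   0.2056   0.0709   0.0269 223.    ] ((0.5731743574142456, 0.20580509305000305), 0.030097709968686104)
b1 [  0.4453   0.125    0.0715   0.0267 134.    ] ((0.4457188546657562, 0.1249590665102005), 0.028830794617533684)
b1 [  0.4453   0.125    0.0712   0.0268 288.    ] ((0.4463629722595215, 0.1251378208398819), 0.030276445671916008)
b2 [  0.4329  -0.0768   0.0714   0.0267 134.    ] ((0.43294695019721985, -0.07738582044839859), 0.028912393376231194)
b2 [  0.4325  -0.0773   0.0709   0.0268 420.    ] ((0.43308788537979126, -0.07660015672445297), 0.029968928545713425)
full [  0.5778   0.0197   0.0765   0.0169 111.    ] ((0.5780335068702698, 0.019559791311621666), 0.028342079371213913)
full [  0.5783   0.0189   0.0761   0.0186 269.    ] ((0.57709801197052, 0.019682273268699646), 0.03010334074497223)
red [  0.4215   0.0238   0.0715   0.0267 131.    ] ((0.42164182662963867, 0.024084988981485367), 0.02889997325837612)
red [  0.4212   0.0238   0.0709   0.0269 358.    ] ((0.4215400218963623, 0.024573564529418945), 0.030079107731580734)
yel [  0.5407  -0.1135   0.0713   0.0268 135.    ] ((0.5409426093101501, -0.11389841139316559), 0.028997475281357765)
yel [  0.5406  -0.1137   0.0709   0.0269 396.    ] ((0.5411826968193054, -0.11186274886131287), 0.030829159542918205)
```

jog_arm(targets=[{"dx": 25,"dy": 28,"dz": 3,"rz": 0.04,"gripper": 0},{"dx": 50,"dy": 55,"dz": 6,"rz": 0.08,"gripper": 0},{"dx": 75,"dy": 83,"dz": 9,"rz": 0.12,"gripper": 0},{"dx": 100,"dy": 110,"dz": 12,"rz": 0.16,"gripper": 0},{"dx": 125,"dy": 138,"dz": 15,"rz": 0.2,"gripper": 0},{"dx": 150,"dy": 166,"dz": 18,"rz": 0.24,"gripper": 0},{"dx": 175,"dy": 193,"dz": 21,"rz": 0.28,"gripper": 0},{"dx": 200,"dy": 221,"dz": 25,"rz": 0.32,"gripper": 0}], force=15)

```text
invalid input at $.targets[0]: expected keys dx, dy, dz, rx, ry, rz, gripper
```

jog_arm(targets=[{"dx": 25,"dy": 28,"dz": 3,"rx": 0,"ry": 0,"rz": 0.04,"gripper": 0},{"dx": 50,"dy": 55,"dz": 6,"rx": 0,"ry": 0,"rz": 0.08,"gripper": 0},{"dx": 75,"dy": 83,"dz": 9,"rx": 0,"ry": 0,"rz": 0.12,"gripper": 0},{"dx": 100,"dy": 110,"dz": 12,"rx": 0,"ry": 0,"rz": 0.16,"gripper": 0},{"dx": 125,"dy": 138,"dz": 15,"rx": 0,"ry": 0,"rz": 0.2,"gripper": 0},{"dx": 150,"dy": 166,"dz": 18,"rx": 0,"ry": 0,"rz": 0.24,"gripper": 0},{"dx": 175,"dy": 193,"dz": 21,"rx": 0,"ry": 0,"rz": 0.28,"gripper": 0},{"dx": 200,"dy": 221,"dz": 25,"rx": 0,"ry": 0,"rz": 0.32,"gripper": 0}], force=15)

```text
t: 0.87
eef_pos: [0.3081, 0.3876, 0.2237]
ee_rot: [-3.141, 0.0, -0.575]
force: [1.2, -0.5, -0.5]
width: 0.0877
gripper_force: 0.0
```

```bash
cat > g.py <<'E'
import sys
from h import *
from scipy.spatial.transform import Rotation as R
s=arm.get_state(); r=R.from_euler("xyz",s["ee_rot"]); x,y,z,yaw=map(float,sys.argv[1:5])
d=r.inv().apply(np.array([x,y,z])-s["eef_pos"])*1e3
print("t",s["t"],s["eef_pos"].round(4),s["ee_rot"].round(4),"w",s["width"],"F",s["force"].round(1),s["gripper_force"])
print("d mm",d.round(1),"rot",(r.inv()*R.from_euler("xyz",[np.pi,0,yaw])).as_rotvec().round(4))
E
python3 g.py .4453 .125 .198 -.907
```

```text
t 0.8667 [0.3081 0.3876 0.2237] [-3.1409e+00  1.0000e-04 -5.7540e-01] w 0.08773631946196261 F [ 1.2 -0.5 -0.5] 0.0
d mm [258.  145.7  25.5] rot [-6.000e-04  2.000e-04  3.316e-01]
```

jog_arm(targets=[{"dx": 33,"dy": 19,"dz": 3,"rx": 0,"ry": 0,"rz": 0.04,"gripper": 0},{"dx": 66,"dy": 37,"dz": 6,"rx": 0,"ry": 0,"rz": 0.08,"gripper": 0},{"dx": 99,"dy": 56,"dz": 10,"rx": 0,"ry": 0,"rz": 0.12,"gripper": 0},{"dx": 132,"dy": 74,"dz": 13,"rx": 0,"ry": 0,"rz": 0.17,"gripper": 0},{"dx": 165,"dy": 93,"dz": 16,"rx": 0,"ry": 0,"rz": 0.21,"gripper": 0},{"dx": 198,"dy": 112,"dz": 20,"rx": 0,"ry": 0,"rz": 0.25,"gripper": 0},{"dx": 230,"dy": 130,"dz": 23,"rx": 0,"ry": 0,"rz": 0.29,"gripper": 0},{"dx": 258,"dy": 146,"dz": 25,"rx": 0,"ry": 0,"rz": 0.33,"gripper": 0}])

```text
t: 1.53
eef_pos: [0.4454, 0.1244, 0.1985]
ee_rot: [-3.141, 0.0, -0.906]
force: [0.6, 0.2, -0.4]
width: 0.0877
gripper_force: 0.0
```

```bash
python3 g.py .4453 .125 .067 -.907; python3 -c "
from h import *
cv2.imwrite('pics/w.png',grab('wrist')['frame'][...,::-1])"; python3 g.py .4453 .125 .067 -.907
```

```text
t 1.5333 [0.4454 0.1244 0.1985] [-3.1414e+00  1.0000e-04 -9.0600e-01] w 0.08766767916130752 F [ 0.6  0.2 -0.4] 0.0
d mm [ -0.5  -0.2 131.5] rot [-0.0002  0.0001  0.001 ]
t 1.5833 [0.4464 0.1212 0.1979] [ 3.1398e+00 -6.0000e-04 -9.1050e-01] w 0.08756063829173126 F [ 1.5 -3.6  0.5] 0.0
d mm [ -3.7  -1.7 130.9] rot [ 0.0018 -0.0006 -0.0035]
```

View pics/w.png

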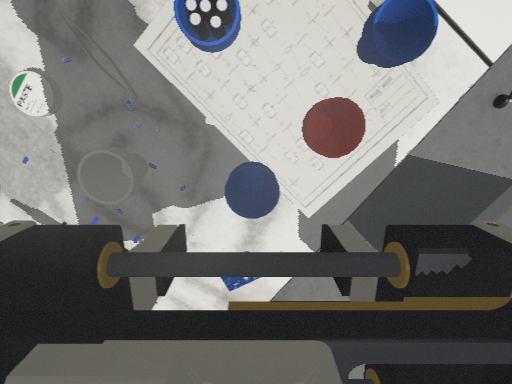

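The wrist view shows the b1 cup at (252,190), between the fingers as expected. I'll go partway down and let the arm settle.

jog_arm(targets=[{"dx": 0,"dy": 0,"dz": 15,"rx": 0,"ry": 0,"rz": 0,"gripper": 0},{"dx": 0,"dy": 0,"dz": 35,"rx": 0,"ry": 0,"rz": 0,"gripper": 0},{"dx": 0,"dy": 0,"dz": 55,"rx": 0,"ry": 0,"rz": 0,"gripper": 0},{"dx": 0,"dy": 0,"dz": 70,"rx": 0,"ry": 0,"rz": 0,"gripper": 0},{"dx": 0,"dy": 0,"dz": 80,"rx": 0,"ry": 0,"rz": 0,"gripper": 0},{"dx": 0,"dy": 0,"dz": 80,"rx": 0,"ry": 0,"rz": 0,"gripper": 0},{"dx": 0,"dy": 0,"dz": 80,"rx": 0,"ry": 0,"rz": 0,"gripper": 0},{"dx": 0,"dy": 0,"dz": 80,"rx": 0,"ry": 0,"rz": 0,"gripper": 0}])

```text
t: 2.25
eef_pos: [0.4454, 0.1268, 0.1192]
ee_rot: [-3.141, -0.0, -0.903]
force: [0.5, 0.1, -1.5]
width: 0.0879
gripper_force: 0.0
```

```bash
python3 g.py .4453 .125 .067 -.907
```

```text
t 2.25 [0.4454 0.1268 0.1192] [-3.1408e+00 -2.0000e-04 -9.0340e-01] w 0.08794416144144983 F [ 0.5  0.1 -1.5] 0.0
d mm [ 1.4  1.3 52.2] rot [-0.0008 -0.0002  0.0036]
```

jog_arm(targets=[{"dx": 1,"dy": 1,"dz": 15,"rx": 0,"ry": 0,"rz": 0,"gripper": 0},{"dx": 1.4,"dy": 1.3,"dz": 30,"rx": 0,"ry": 0,"rz": 0,"gripper": 0},{"dx": 1.4,"dy": 1.3,"dz": 44,"rx": 0,"ry": 0,"rz": 0,"gripper": 0},{"dx": 1.4,"dy": 1.3,"dz": 52,"rx": 0,"ry": 0,"rz": 0,"gripper": 0},{"dx": 1.4,"dy": 1.3,"dz": 52,"rx": 0,"ry": 0,"rz": 0,"gripper": 0},{"dx": 1.4,"dy": 1.3,"dz": 52,"rx": 0,"ry": 0,"rz": 0,"gripper": 0.6},{"dx": 1.4,"dy": 1.3,"dz": 52,"rx": 0,"ry": 0,"rz": 0,"gripper": 0.6},{"dx": 1.4,"dy": 1.3,"dz": 52,"rx": 0,"ry": 0,"rz": 0,"gripper": 0.6}], force=15)

```text
t: 2.92
eef_pos: [0.4454, 0.1251, 0.0675]
ee_rot: [-3.14, -0.0, -0.904]
force: [0.0, 0.1, 0.0]
width: 0.0733
gripper_force: 0.0
```

```bash
python3 g.py .4453 .125 .2 -.907
```

```text
t 2.9167 [0.4454 0.1251 0.0675] [-3.1399e+00 -1.0000e-04 -9.0350e-01] w 0.07332465972690262 F [0.  0.1 0. ] 0.0
d mm [-0.000e+00 -1.000e-01 -1.325e+02] rot [-0.0017 -0.0001  0.0035]
```

jog_arm(targets=[{"dx": 0,"dy": 0,"dz": 0,"rx": 0,"ry": 0,"rz": 0,"gripper": 0.6},{"dx": 0,"dy": 0,"dz": 0,"rx": 0,"ry": 0,"rz": 0,"gripper": 0.6},{"dx": 0,"dy": 0,"dz": 0,"rx": 0,"ry": 0,"rz": 0,"gripper": 0.6},{"dx": 0,"dy": 0,"dz": 0,"rx": 0,"ry": 0,"rz": 0,"gripper": 0.6},{"dx": 0,"dy": 0,"dz": 0,"rx": 0,"ry": 0,"rz": 0,"gripper": 0.6},{"dx": 0,"dy": 0,"dz": 0,"rx": 0,"ry": 0,"rz": 0,"gripper": 0.6},{"dx": 0,"dy": 0,"dz": -10,"rx": 0,"ry": 0,"rz": 0,"gripper": 0.6},{"dx": 0,"dy": 0,"dz": -25,"rx": 0,"ry": 0,"rz": 0,"gripper": 0.6}])

```text
t: 3.58
eef_pos: [0.4437, 0.1239, 0.0905]
ee_rot: [3.138, 0.0, -0.904]
force: [0.8, 0.7, -1.2]
width: 0.0573
gripper_force: 15.0
```

```bash
python3 g.py .4453 .125 .19 -.907; python3 g.py .5727 .2054 .19 -.907
```

```text
t 3.5833 [0.4437 0.1239 0.0905] [ 3.1379e+00  3.0000e-04 -9.0430e-01] w 0.05727729709620327 F [ 0.8  0.7 -1.2] 14.974681490566581
d mm [  0.1  -1.6 -99.5] rot [0.0037 0.0003 0.0027]
t 3.5833 [0.4437 0.1239 0.0905] [ 3.1379e+00  3.0000e-04 -9.0430e-01] w 0.05727729709620327 F [ 0.8  0.7 -1.2] 14.974681490566581
d mm [  15.6 -151.5 -100.1] rot [0.0037 0.0003 0.0027]
```

jog_arm(targets=[{"dx": 0,"dy": 0,"dz": -30,"rx": 0,"ry": 0,"rz": 0,"gripper": 0.6},{"dx": 0,"dy": 0,"dz": -62,"rx": 0,"ry": 0,"rz": 0,"gripper": 0.6},{"dx": 2,"dy": -15,"dz": -90,"rx": 0,"ry": 0,"rz": 0,"gripper": 0.6},{"dx": 5,"dy": -45,"dz": -98,"rx": 0,"ry": 0,"rz": 0,"gripper": 0.6},{"dx": 8,"dy": -80,"dz": -98,"rx": 0,"ry": 0,"rz": 0,"gripper": 0.6},{"dx": 12,"dy": -115,"dz": -98,"rx": 0,"ry": 0,"rz": 0,"gripper": 0.6},{"dx": 14.5,"dy": -140,"dz": -98,"rx": 0,"ry": 0,"rz": 0,"gripper": 0.6},{"dx": 15.5,"dy": -150,"dz": -98,"rx": 0,"ry": 0,"rz": 0,"gripper": 0.6}])

```text
t: 4.25
eef_pos: [0.5746, 0.2067, 0.1884]
ee_rot: [3.141, -0.0, -0.904]
force: [-0.1, -0.2, -0.2]
width: 0.0572
gripper_force: 15.0
```

jog_arm(targets=[{"dx": 0,"dy": 0,"dz": 0,"rx": 0,"ry": 0,"rz": 0,"gripper": 0.6},{"dx": 0,"dy": 0,"dz": 0,"rx": 0,"ry": 0,"rz": 0,"gripper": 0.6},{"dx": 0,"dy": 0,"dz": 0,"rx": 0,"ry": 0,"rz": 0,"gripper": 0.6},{"dx": 0,"dy": 0,"dz": 0,"rx": 0,"ry": 0,"rz": 0,"gripper": 0.6},{"dx": 0,"dy": 0,"dz": 0,"rx": 0,"ry": 0,"rz": 0,"gripper": 0.6},{"dx": 0,"dy": 0,"dz": 0,"rx": 0,"ry": 0,"rz": 0,"gripper": 0.6},{"dx": 0,"dy": 0,"dz": 0,"rx": 0,"ry": 0,"rz": 0,"gripper": 0.6},{"dx": 0,"dy": 0,"dz": 0,"rx": 0,"ry": 0,"rz": 0,"gripper": 0.6}])

```text
t: 4.92
eef_pos: [0.5722, 0.2052, 0.1899]
ee_rot: [-3.141, 0.0, -0.904]
force: [0.1, 0.6, -0.8]
width: 0.057
gripper_force: 15.0
```

```bash
python3 g.py .5727 .2054 .095 -.907; python3 -c "
from h import *
S=grab('scene')
P=pts(S); m=(np.hypot(P[...,0]-.5727,P[...,1]-.2054)<.05)&(P[...,2]>.08)&(P[...,2]<.24)
hsv=cv2.cvtColor(S['frame'],cv2.COLOR_RGB2HSV); b=(hsv[...,0]>100)&(hsv[...,0]<130)&(hsv[...,1]>120)&m
q=P[b]; print(b.sum(), q[:,2].min(),q[:,2].max())
# axis direction from half-width profile
for z in np.arange(.115,.2,.01):
    k=q[abs(q[:,2]-z)<.004]
    if len(k): print(round(z,3),k[:,:2].mean(0).round(4))
I=S['frame'];cv2.imwrite('pics/c.png',cv2.resize(I[20:220,140:340],None,fx=3,fy=3)[...,::-1])"; python3 g.py .5727 .2054 .095 -.907
```

```text
t 4.9167 [0.5722 0.2052 0.1899] [-3.1411  0.     -0.9038] w 0.05695054375739662 F [ 0.1  0.6 -0.8] 14.974816935136914
d mm [ 0.1 -0.5 94.9] rot [-0.0005  0.      0.0032]
712 0.12338324148926283 0.19443797612192337
0.125 [0.5662 0.1927]
0.135 [0.5642 0.1932]
0.145 [0.5636 0.1915]
0.155 [0.5654 0.1889]
0.165 [0.5681 0.1834]
0.175 [0.5771 0.1922]
0.185 [0.5792 0.1913]
0.195 [0.5811 0.1904]
t 4.9667 [0.5722 0.2052 0.1898] [-3.1412 -0.     -0.9038] w 0.05684187214867903 F [0.4 0.2 0. ] 14.974687399808317
d mm [ 0.1 -0.4 94.8] rot [-0.0004 -0.      0.0032]
```

View pics/c.png

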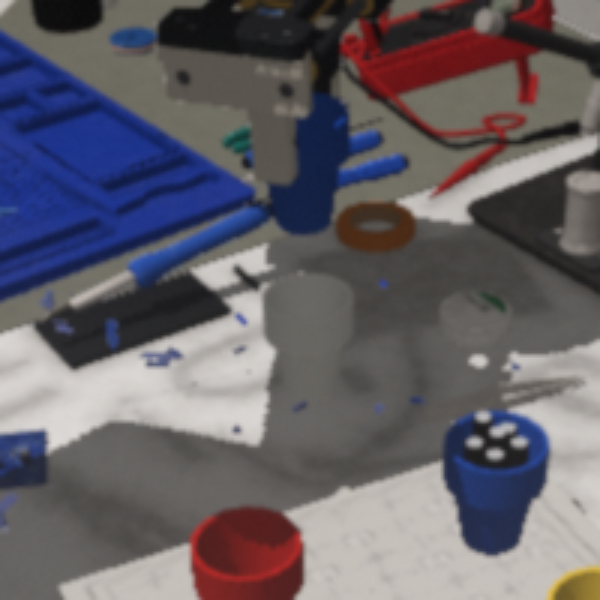

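The view shows b1 held upright, with its foot at crop (303,225), right over the white cup at (308,300). Foot height is about 0.123 m, as expected, so I'll lower it.

jog_arm(targets=[{"dx": 0,"dy": -0.4,"dz": 15,"rx": 0,"ry": 0,"rz": 0,"gripper": 0.6},{"dx": 0,"dy": -0.4,"dz": 32,"rx": 0,"ry": 0,"rz": 0,"gripper": 0.6},{"dx": 0,"dy": -0.4,"dz": 48,"rx": 0,"ry": 0,"rz": 0,"gripper": 0.6},{"dx": 0,"dy": -0.4,"dz": 62,"rx": 0,"ry": 0,"rz": 0,"gripper": 0.6},{"dx": 0,"dy": -0.4,"dz": 74,"rx": 0,"ry": 0,"rz": 0,"gripper": 0.6},{"dx": 0,"dy": -0.4,"dz": 83,"rx": 0,"ry": 0,"rz": 0,"gripper": 0.6},{"dx": 0,"dy": -0.4,"dz": 87,"rx": 0,"ry": 0,"rz": 0,"gripper": 0.6},{"dx": 0,"dy": -0.4,"dz": 87,"rx": 0,"ry": 0,"rz": 0,"gripper": 0.6}])

```text
t: 5.63
eef_pos: [0.5723, 0.2053, 0.1017]
ee_rot: [3.14, 0.0, -0.904]
force: [0.1, 0.7, -0.1]
width: 0.057
gripper_force: 15.0
```

jog_arm(targets=[{"dx": 0,"dy": 0,"dz": 2,"rx": 0,"ry": 0,"rz": 0,"gripper": 0.6},{"dx": 0,"dy": 0,"dz": 4,"rx": 0,"ry": 0,"rz": 0,"gripper": 0.6},{"dx": 0,"dy": 0,"dz": 6,"rx": 0,"ry": 0,"rz": 0,"gripper": 0.6},{"dx": 0,"dy": 0,"dz": 8,"rx": 0,"ry": 0,"rz": 0,"gripper": 0.6},{"dx": 0,"dy": 0,"dz": 9,"rx": 0,"ry": 0,"rz": 0,"gripper": 0.6},{"dx": 0,"dy": 0,"dz": 9,"rx": 0,"ry": 0,"rz": 0,"gripper": 0.6},{"dx": 0,"dy": 0,"dz": 9,"rx": 0,"ry": 0,"rz": 0,"gripper": 0.6},{"dx": 0,"dy": 0,"dz": 9,"rx": 0,"ry": 0,"rz": 0,"gripper": 0.6}])

```text
t: 6.3
eef_pos: [0.5727, 0.2055, 0.0937]
ee_rot: [-3.141, -0.0, -0.904]
force: [-0.7, -0.2, -0.1]
width: 0.0568
gripper_force: 15.0
```

```bash
python3 g.py .5727 .2054 .0935 -.907
```

```text
t 6.3 [0.5727 0.2055 0.0937] [-3.1414e+00 -1.0000e-04 -9.0380e-01] w 0.05683269480635796 F [-0.7 -0.2 -0.1] 14.974885254632682
d mm [0.1 0.1 0.2] rot [-0.0002 -0.0001  0.0032]
```

jog_arm(targets=[{"dx": 0,"dy": 0,"dz": 0.5,"rx": 0,"ry": 0,"rz": 0,"gripper": 0},{"dx": 0,"dy": 0,"dz": 0.5,"rx": 0,"ry": 0,"rz": 0,"gripper": 0},{"dx": 0,"dy": 0,"dz": 0.5,"rx": 0,"ry": 0,"rz": 0,"gripper": 0},{"dx": 0,"dy": 0,"dz": 0.5,"rx": 0,"ry": 0,"rz": 0,"gripper": 0},{"dx": 0,"dy": 0,"dz": 0.5,"rx": 0,"ry": 0,"rz": 0,"gripper": 0},{"dx": 0,"dy": 0,"dz": 0.5,"rx": 0,"ry": 0,"rz": 0,"gripper": 0},{"dx": 0,"dy": 0,"dz": -15,"rx": 0,"ry": 0,"rz": 0,"gripper": 0},{"dx": 0,"dy": 0,"dz": -40,"rx": 0,"ry": 0,"rz": 0,"gripper": 0}])

```text
t: 6.97
eef_pos: [0.571, 0.2045, 0.1313]
ee_rot: [3.136, 0.001, -0.904]
force: [1.5, 0.6, 0.4]
width: 0.0875
gripper_force: 0.0
```

```bash
python3 g.py .4327 -.077 .19 -.907
```

```text
t 6.9667 [0.571  0.2045 0.1313] [ 3.1361e+00  6.0000e-04 -9.0430e-01] w 0.08746765000269356 F [1.5 0.6 0.4] 0.0
d mm [135.7 283.1 -57.2] rot [0.0055 0.0006 0.0027]
```

jog_arm(targets=[{"dx": 0,"dy": 0,"dz": -30,"rx": 0,"ry": 0,"rz": 0,"gripper": 0},{"dx": 6,"dy": 13,"dz": -52,"rx": 0,"ry": 0,"rz": 0,"gripper": 0},{"dx": 20,"dy": 42,"dz": -57,"rx": 0,"ry": 0,"rz": 0,"gripper": 0},{"dx": 36,"dy": 76,"dz": -57,"rx": 0,"ry": 0,"rz": 0,"gripper": 0},{"dx": 52,"dy": 110,"dz": -57,"rx": 0,"ry": 0,"rz": 0,"gripper": 0},{"dx": 68,"dy": 144,"dz": -57,"rx": 0,"ry": 0,"rz": 0,"gripper": 0},{"dx": 84,"dy": 178,"dz": -57,"rx": 0,"ry": 0,"rz": 0,"gripper": 0},{"dx": 100,"dy": 211,"dz": -57,"rx": 0,"ry": 0,"rz": 0,"gripper": 0}])

```text
t: 7.63
eef_pos: [0.4675, -0.005, 0.1907]
ee_rot: [-3.141, -0.0, -0.903]
force: [0.1, -0.2, -0.5]
width: 0.0875
gripper_force: 0.0
```

jog_arm(targets=[{"dx": 15,"dy": 32,"dz": 0,"rx": 0,"ry": 0,"rz": 0,"gripper": 0},{"dx": 27,"dy": 58,"dz": 0,"rx": 0,"ry": 0,"rz": 0,"gripper": 0},{"dx": 35.5,"dy": 73.7,"dz": 0,"rx": 0,"ry": 0,"rz": 0,"gripper": 0},{"dx": 35.5,"dy": 73.7,"dz": 15,"rx": 0,"ry": 0,"rz": 0,"gripper": 0},{"dx": 35.5,"dy": 73.7,"dz": 40,"rx": 0,"ry": 0,"rz": 0,"gripper": 0},{"dx": 35.5,"dy": 73.7,"dz": 65,"rx": 0,"ry": 0,"rz": 0,"gripper": 0},{"dx": 35.5,"dy": 73.7,"dz": 70,"rx": 0,"ry": 0,"rz": 0,"gripper": 0},{"dx": 35.5,"dy": 73.7,"dz": 70,"rx": 0,"ry": 0,"rz": 0,"gripper": 0}])

```text
t: 8.3
eef_pos: [0.4316, -0.0774, 0.1195]
ee_rot: [3.138, 0.001, -0.904]
force: [0.9, -0.0, 0.3]
width: 0.0875
gripper_force: 0.0
```

```bash
python3 -c "
from h import *
np.set_printoptions(precision=4,suppress=True)
S=grab('scene');T=grab('top')
print(ring(S,243,108,24,.085,.11)); print(ring(T,206,154,20,.085,.11))
I=S['frame'];cv2.imwrite('pics/d.png',cv2.resize(I[60:330,140:340],None,fx=2,fy=2)[...,::-1])"; python3 g.py .4327 -.077 .067 -.907
```

```text
(array([ 0.5485,  0.2101,  0.0969,  0.0062, 17.    ]), ((0.5463813543319702, 0.21107201278209686), 0.010857518762350082))
(array([  0.5722,   0.2051,   0.0974,   0.0269, 139.    ]), ((0.5726838707923889, 0.20536768436431885), 0.029422322288155556))
t 8.4 [ 0.4334 -0.077   0.1215] [-3.1413e+00 -6.0000e-04 -9.0320e-01] w 0.08780229994431997 F [ 0.2  0.6 -0.1] 0.0
d mm [-0.5  0.6 54.5] rot [-0.0003 -0.0006  0.0038]
```

View pics/d.png

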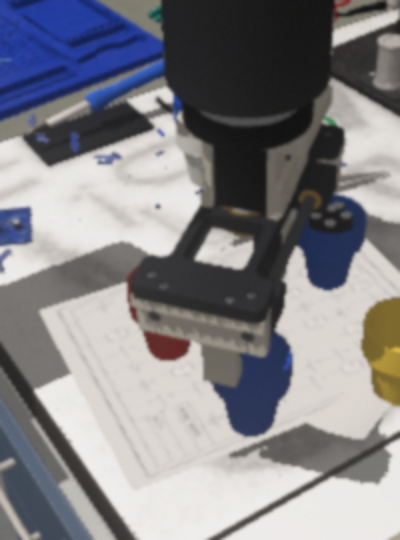

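The gripper straddles b2 at crop (250,390). The half-built stack's rim measures 0.097 m at (0.572, 0.205), so b1 is home. The arm hides the stack in this view.

jog_arm(targets=[{"dx": 0,"dy": 0.3,"dz": 20,"rx": 0,"ry": 0,"rz": 0,"gripper": 0},{"dx": 0,"dy": 0.3,"dz": 38,"rx": 0,"ry": 0,"rz": 0,"gripper": 0},{"dx": 0,"dy": 0.3,"dz": 50,"rx": 0,"ry": 0,"rz": 0,"gripper": 0},{"dx": 0,"dy": 0.3,"dz": 53,"rx": 0,"ry": 0,"rz": 0,"gripper": 0},{"dx": 0,"dy": 0.3,"dz": 53,"rx": 0,"ry": 0,"rz": 0,"gripper": 0},{"dx": 0,"dy": 0.3,"dz": 53,"rx": 0,"ry": 0,"rz": 0,"gripper": 0.6},{"dx": 0,"dy": 0.3,"dz": 53,"rx": 0,"ry": 0,"rz": 0,"gripper": 0.6},{"dx": 0,"dy": 0.3,"dz": 53,"rx": 0,"ry": 0,"rz": 0,"gripper": 0.6}])

```text
t: 9.07
eef_pos: [0.4333, -0.0771, 0.0686]
ee_rot: [-3.14, -0.001, -0.904]
force: [-0.5, -0.2, -0.7]
width: 0.0732
gripper_force: 0.0
```

jog_arm(targets=[{"dx": 0,"dy": 0,"dz": 0,"rx": 0,"ry": 0,"rz": 0,"gripper": 0.6},{"dx": 0,"dy": 0,"dz": 0,"rx": 0,"ry": 0,"rz": 0,"gripper": 0.6},{"dx": 0,"dy": 0,"dz": 0,"rx": 0,"ry": 0,"rz": 0,"gripper": 0.6},{"dx": 0,"dy": 0,"dz": 0,"rx": 0,"ry": 0,"rz": 0,"gripper": 0.6},{"dx": 0,"dy": 0,"dz": 0,"rx": 0,"ry": 0,"rz": 0,"gripper": 0.6},{"dx": 0,"dy": 0,"dz": 0,"rx": 0,"ry": 0,"rz": 0,"gripper": 0.6},{"dx": 0,"dy": 0,"dz": 0,"rx": 0,"ry": 0,"rz": 0,"gripper": 0.6},{"dx": 0,"dy": 0,"dz": 0,"rx": 0,"ry": 0,"rz": 0,"gripper": 0.6}])

```text
t: 9.73
eef_pos: [0.4328, -0.0773, 0.0679]
ee_rot: [-3.141, -0.0, -0.904]
force: [-0.2, 0.1, 5.5]
width: 0.0563
gripper_force: 15.0
```

```bash
python3 g.py .5724 .2052 .197 -.903
```

```text
t 9.7333 [ 0.4328 -0.0773  0.0679] [-3.1412e+00 -4.0000e-04 -9.0350e-01] w 0.056284190946207825 F [-0.2  0.1  5.5] 14.983333122509066
d mm [-135.5 -284.5 -129.1] rot [-0.0003 -0.0004 -0.0005]
```

jog_arm(targets=[{"dx": 0,"dy": 0,"dz": -15,"rx": 0,"ry": 0,"rz": 0,"gripper": 0.6},{"dx": 0,"dy": 0,"dz": -45,"rx": 0,"ry": 0,"rz": 0,"gripper": 0.6},{"dx": 0,"dy": 0,"dz": -80,"rx": 0,"ry": 0,"rz": 0,"gripper": 0.6},{"dx": 0,"dy": 0,"dz": -112,"rx": 0,"ry": 0,"rz": 0,"gripper": 0.6},{"dx": -5,"dy": -11,"dz": -128,"rx": 0,"ry": 0,"rz": 0,"gripper": 0.6},{"dx": -15,"dy": -31,"dz": -129,"rx": 0,"ry": 0,"rz": 0,"gripper": 0.6},{"dx": -29,"dy": -61,"dz": -129,"rx": 0,"ry": 0,"rz": 0,"gripper": 0.6},{"dx": -44,"dy": -92,"dz": -129,"rx": 0,"ry": 0,"rz": 0,"gripper": 0.6}])

```text
t: 10.4
eef_pos: [0.4776, 0.0149, 0.197]
ee_rot: [-3.14, 0.0, -0.906]
force: [1.3, -0.6, -0.8]
width: 0.0568
gripper_force: 15.0
```

jog_arm(targets=[{"dx": -15,"dy": -31,"dz": 0,"rx": 0,"ry": 0,"rz": 0,"gripper": 0.6},{"dx": -30,"dy": -63,"dz": 0,"rx": 0,"ry": 0,"rz": 0,"gripper": 0.6},{"dx": -45,"dy": -95,"dz": 0,"rx": 0,"ry": 0,"rz": 0,"gripper": 0.6},{"dx": -60,"dy": -126,"dz": 0,"rx": 0,"ry": 0,"rz": 0,"gripper": 0.6},{"dx": -73,"dy": -154,"dz": 0,"rx": 0,"ry": 0,"rz": 0,"gripper": 0.6},{"dx": -83,"dy": -175,"dz": 0,"rx": 0,"ry": 0,"rz": 0,"gripper": 0.6},{"dx": -89,"dy": -188,"dz": 0,"rx": 0,"ry": 0,"rz": 0,"gripper": 0.6},{"dx": -91.5,"dy": -192.5,"dz": 0,"rx": 0,"ry": 0,"rz": 0,"gripper": 0.6}])

```text
t: 11.07
eef_pos: [0.5727, 0.2068, 0.1954]
ee_rot: [3.14, 0.0, -0.903]
force: [-0.4, -0.5, -0.8]
width: 0.0564
gripper_force: 15.0
```

jog_arm(targets=[{"dx": 0,"dy": 0,"dz": 0,"rx": 0,"ry": 0,"rz": 0,"gripper": 0.6},{"dx": 0,"dy": 0,"dz": 0,"rx": 0,"ry": 0,"rz": 0,"gripper": 0.6},{"dx": 0,"dy": 0,"dz": 0,"rx": 0,"ry": 0,"rz": 0,"gripper": 0.6},{"dx": 0,"dy": 0,"dz": 0,"rx": 0,"ry": 0,"rz": 0,"gripper": 0.6},{"dx": 0,"dy": 0,"dz": 0,"rx": 0,"ry": 0,"rz": 0,"gripper": 0.6},{"dx": 0,"dy": 0,"dz": 0,"rx": 0,"ry": 0,"rz": 0,"gripper": 0.6},{"dx": 0,"dy": 0,"dz": 0,"rx": 0,"ry": 0,"rz": 0,"gripper": 0.6},{"dx": 0,"dy": 0,"dz": 0,"rx": 0,"ry": 0,"rz": 0,"gripper": 0.6}])

```text
t: 11.73
eef_pos: [0.5722, 0.205, 0.1968]
ee_rot: [-3.141, 0.0, -0.904]
force: [0.5, 0.7, -0.7]
width: 0.0564
gripper_force: 15.0
```

```bash
python3 -c "
from h import *
np.set_printoptions(precision=4,suppress=True)
S=grab('scene')
print(ring(S,243,108,24,.085,.102))
I=S['frame'];cv2.imwrite('pics/e.png',cv2.resize(I[20:220,140:340],None,fx=3,fy=3)[...,::-1])"; python3 g.py .5724 .2052 .1197 -.903
```

```text
(array([  0.5722,   0.2052,   0.097 ,   0.0269, 237.    ]), ((0.5727931261062622, 0.20510290563106537), 0.03063577599823475))
t 11.7833 [0.5722 0.2051 0.1967] [-3.1414  0.     -0.904 ] w 0.05625469766933308 F [ 0.2 -0.4 -1.7] 14.974179140408523
d mm [ 0.  -0.2 77. ] rot [-0.0002  0.     -0.001 ]
```

View pics/e.png

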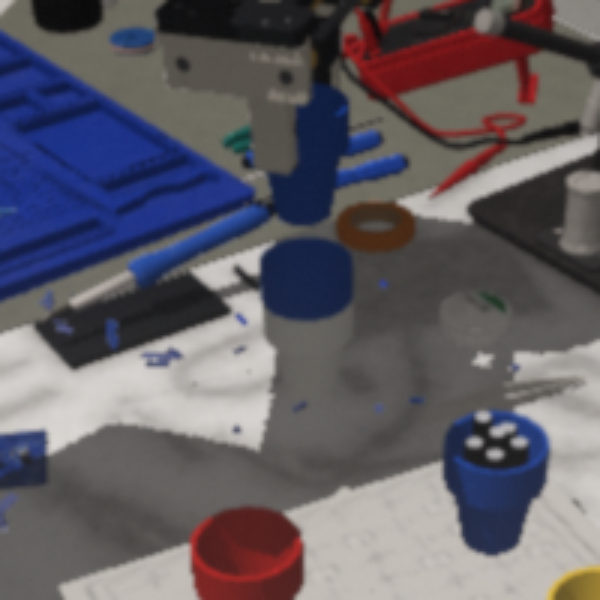

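The view shows b1 fully home in the white cup at crop (307,280). Cup b2 hangs upright above it with its foot at (303,220), so I'll lower it 77 mm.

jog_arm(targets=[{"dx": 0,"dy": 0,"dz": 12,"rx": 0,"ry": 0,"rz": 0,"gripper": 0.6},{"dx": 0,"dy": 0,"dz": 27,"rx": 0,"ry": 0,"rz": 0,"gripper": 0.6},{"dx": 0,"dy": 0,"dz": 42,"rx": 0,"ry": 0,"rz": 0,"gripper": 0.6},{"dx": 0,"dy": 0,"dz": 54,"rx": 0,"ry": 0,"rz": 0,"gripper": 0.6},{"dx": 0,"dy": 0,"dz": 63,"rx": 0,"ry": 0,"rz": 0,"gripper": 0.6},{"dx": 0,"dy": 0,"dz": 68,"rx": 0,"ry": 0,"rz": 0,"gripper": 0.6},{"dx": 0,"dy": 0,"dz": 70,"rx": 0,"ry": 0,"rz": 0,"gripper": 0.6},{"dx": 0,"dy": 0,"dz": 70,"rx": 0,"ry": 0,"rz": 0,"gripper": 0.6}])

```text
t: 12.45
eef_pos: [0.5723, 0.2052, 0.1264]
ee_rot: [3.141, -0.0, -0.904]
force: [0.5, -0.3, 0.1]
width: 0.0565
gripper_force: 15.0
```

jog_arm(targets=[{"dx": 0,"dy": 0,"dz": 2,"rx": 0,"ry": 0,"rz": 0,"gripper": 0.6},{"dx": 0,"dy": 0,"dz": 4,"rx": 0,"ry": 0,"rz": 0,"gripper": 0.6},{"dx": 0,"dy": 0,"dz": 6,"rx": 0,"ry": 0,"rz": 0,"gripper": 0.6},{"dx": 0,"dy": 0,"dz": 7,"rx": 0,"ry": 0,"rz": 0,"gripper": 0.6},{"dx": 0,"dy": 0,"dz": 7,"rx": 0,"ry": 0,"rz": 0,"gripper": 0.6},{"dx": 0,"dy": 0,"dz": 7,"rx": 0,"ry": 0,"rz": 0,"gripper": 0.6},{"dx": 0,"dy": 0,"dz": 7,"rx": 0,"ry": 0,"rz": 0,"gripper": 0.6},{"dx": 0,"dy": 0,"dz": 7,"rx": 0,"ry": 0,"rz": 0,"gripper": 0.6}])

```text
t: 13.12
eef_pos: [0.5724, 0.2053, 0.1199]
ee_rot: [-3.141, -0.0, -0.904]
force: [-1.2, -0.1, 4.4]
width: 0.0563
gripper_force: 15.0
```

```bash
python3 g.py .5724 .2052 .1197 -.903
```

```text
t 13.1167 [0.5724 0.2053 0.1199] [-3.1411e+00 -1.0000e-04 -9.0360e-01] w 0.056291016557096674 F [-1.2 -0.1  4.4] 14.978584842465352
d mm [0.1 0.  0.2] rot [-0.0005 -0.0001 -0.0006]
```

Contact force is 4.4 N, so the cup is seated. I'll release, rise and back away to check.

jog_arm(targets=[{"dx": 0,"dy": 0,"dz": 0,"rx": 0,"ry": 0,"rz": 0,"gripper": 0},{"dx": 0,"dy": 0,"dz": 0,"rx": 0,"ry": 0,"rz": 0,"gripper": 0},{"dx": 0,"dy": 0,"dz": 0,"rx": 0,"ry": 0,"rz": 0,"gripper": 0},{"dx": 0,"dy": 0,"dz": 0,"rx": 0,"ry": 0,"rz": 0,"gripper": 0},{"dx": 0,"dy": 0,"dz": 0,"rx": 0,"ry": 0,"rz": 0,"gripper": 0},{"dx": 0,"dy": 0,"dz": 0,"rx": 0,"ry": 0,"rz": 0,"gripper": 0},{"dx": 0,"dy": 0,"dz": -15,"rx": 0,"ry": 0,"rz": 0,"gripper": 0},{"dx": 0,"dy": 0,"dz": -40,"rx": 0,"ry": 0,"rz": 0,"gripper": 0}])

```text
t: 13.78
eef_pos: [0.5706, 0.2043, 0.1572]
ee_rot: [3.136, 0.001, -0.904]
force: [0.5, 1.3, 1.0]
width: 0.0874
gripper_force: 0.0
```

jog_arm(targets=[{"dx": 0,"dy": 0,"dz": -25,"rx": 0,"ry": 0,"rz": 0,"gripper": 0},{"dx": 0,"dy": 0,"dz": -50,"rx": 0,"ry": 0,"rz": 0,"gripper": 0},{"dx": 0,"dy": 0,"dz": -70,"rx": 0,"ry": 0,"rz": 0,"gripper": 0},{"dx": 0,"dy": 0,"dz": -80,"rx": 0,"ry": 0,"rz": 0,"gripper": 0},{"dx": 0,"dy": 0,"dz": -80,"rx": 0,"ry": 0,"rz": 0,"gripper": 0},{"dx": 0,"dy": 0,"dz": -80,"rx": 0,"ry": 0,"rz": 0,"gripper": 0},{"dx": 0,"dy": 0,"dz": -80,"rx": 0,"ry": 0,"rz": 0,"gripper": 0},{"dx": 0,"dy": 0,"dz": -80,"rx": 0,"ry": 0,"rz": 0,"gripper": 0}])

```text
t: 14.45
eef_pos: [0.5716, 0.2048, 0.2378]
ee_rot: [3.139, 0.0, -0.904]
force: [0.8, 0.1, -0.8]
width: 0.0877
gripper_force: 0.0
```

```bash
python3 -c "
from h import *
np.set_printoptions(precision=4,suppress=True)
S=grab('scene')
print(ring(S,243,95,28,.11,.13)); print(ring(S,305,168,24))
I=S['frame'];cv2.imwrite('pics/f.png',cv2.resize(I[20:220,140:340],None,fx=3,fy=3)[...,::-1])"
```

```text
(array([  0.5713,   0.2045,   0.1228,   0.0268, 250.    ]), ((0.5719561576843262, 0.20532988011837006), 0.030694937333464622))
(array([  0.5773,   0.018 ,   0.0767,   0.0167, 218.    ]), ((0.5776992440223694, 0.01869390532374382), 0.02951781637966633))
```

View pics/f.png

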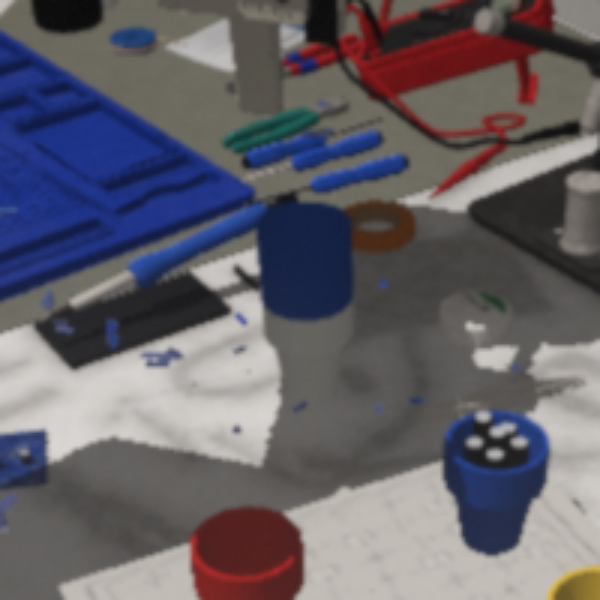

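The view shows a straight stack at crop (307,270). Its top rim is at 0.123 m (70 + 26 + 26 mm), and the full cup hasn't moved.

```bash
python3 -c "
from station import arm
print(arm.job_done())"
```

```text
the job is handed in; nothing more can be done
None
```

Both empty blue cups are nested in the white cup as one straight upright stack with its top rim at 0.123 m, the full cup was not disturbed, and the job was handed in at about 14.5 s (no verdict was returned).

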